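# Tighten the extruder's lock ring with the pin spanner

## Robot

A 6-joint arm with a two-finger parallel gripper is mounted at the origin on the work surface. World frame = base frame: x ahead of the robot, y to its left, z up, the work surface at z = 0. Lengths are in m, angles in degrees, forces in N, time in s.
With the tool pointing down it reaches from about 0.15 to 0.775 m from the base axis. Payload 6.1 kg.
Tool frame: the origin (TCP) lies at the very end of the fingers, on their centre line; the grasp point (between the pads) lies 19 mm behind it (bot.pinch_z is the z of the grasp point in the tool frame, in m); z points along the fingers, y is the line along which they close (so a half turn about z gives the same grasp; the last joint's range is limited). The gripper opens to 85 mm and grips with 20 to 120 N. Pads are 22 mm wide; open, the fingers measure 114 mm over their backs; the gripper's body (76 mm by 85 mm) begins 54 mm behind the grasp point. The pads swing forward as they close: fully open they stand 13 mm farther back than shut.
Start: joints at [72.021, 7.208, -2.269, 80.523, 0, 90], TCP at [0.162, 0.499, 0.211] pointing down, gripper open.
Joint ranges: [-155.77, 155.77], [-54.66, 111.73], [-72.52, 77.12], [-102.08, 115.82], [-83.92, 84.16], [-180, 180]. Speed limits (degrees/s): [136.94, 136.94, 172.46, 180, 180, 180].

## Interface

Orientations are given as a 3x3 rotation matrix whose columns are the frame's x, y, z axes.
In Python, from workcell import monitor, viewer, ticket, bot gives the robot as it stands.
- The arm moves only by the tool drive_tool, never from a script. Its argument "plan" is text: rows parted by semicolons, each of 5 numbers parted by spaces: the finger opening in m, from 0 to 0.0854, then the shift along the tool's x, y, z in m, then the turn about the tool's z in degrees. In form: claw x y z roll; .... A call has 1 to 5 rows; each row shifts and turns the commanded pose from where the row before left it, along the tool's axes as they then stand; what a row does not reach is not made up. A row lasts 1/12 s, in which the tool goes at most 41.7 mm and 7.16 degrees, less where a joint would pass 70% of its speed; a pose out of reach is approached as far as the arm can. A call is refused whole if a number of a shift passes 0.0417 or a number of a turn 7.16, either way. A call with a gripper value outside its range is refused whole. The fingers move at their own pace and stop on an object; "force" is the grip in N (left out, the last holds). Time passes only in rows, so rows that do not move let the fingers close. It gives the time, the measured TCP pose, the force, the opening and the grip force at its end, in the units of the state.
- monitor.read_state(): the state, without advancing time (a new reading comes with each control period).
- viewer.grab_frame(name): name is "scene" or "top"; returns the picture (384x512x3 uint8, red, green, blue); there is no depth.
- viewer.calibration(name): a dict with "fx", "fy", "cx", "cy" (pixels), "rvec" (rotation vector, rad) and "tvec" (3), from world to camera coordinates, as OpenCV has them. Camera axes: x right, y down, z forward; pixel columns grow to the right and rows downward; lengths in m; the calibration is good to about 2 mm. A picture is of the moment at which its call begins. calibration takes no time and is no camera call.
- ticket.close_job(): hands the job in; it is judged then, once.
The state is a dict: "clock": time; "qpos": joint angles; "joint_velocities": joint speeds; "tau": joint torques, N m; "tool_pos": TCP position; "orientation": TCP orientation; "force": force on the tool from outside, world axes, zero at the start; "torque": the same for the moment, N m; "width": finger opening in m; "grasp_force": force on a finger pad.
Only numpy, scipy, OpenCV 4.12 (cv2) and the standard library are available. Lean on these libraries where they do the work, as an engineer would, in place of code of your own. Each camera call takes 0.05 s, during which the arm holds its last target. There are 200 camera calls.

## Task

The die has just been changed in the clay extruder's die head and its lock ring is only hand-tight. Take the large pin spanner, the one whose prongs span the ring's holes, engage both prongs well down in two opposite holes and turn the ring clockwise (seen from above) until it stops. Then lift the spanner out and lay it down gently, prongs down and level, on the bare bench clear of the die head; turn the ring only with the spanner, keep the robot itself off the die head and leave everything else where it is.

Things in the scene. Friction and masses are not known exactly. Their poses are not given: they have to be found in the camera images.
- die_head: Fixed upright die head: grey base plate 140 x 140 x 14 mm, steel barrel 86 mm across (grey band 104 mm across at 50 to 66 mm height), on top an aluminium lock ring 98 mm across, 24 mm tall (98 to 122 mm above the bench), a brass die sunk in its 44 mm bore. Origin: centre of the base plate's underside, on the bench; z up. Its yaw is the base plate's and says nothing of the ring's holes.
- ring_face (a point): Centre of the lock ring's upper face, on its axis, 122 mm above the bench; z up; does not turn. The face has six round holes every 60 degrees, centred 34 mm from the axis (holes across the axis are 68 mm apart), each 12 mm across, 16 mm deep, flat-bottomed. Their directions differ every time and no listed thing gives them: see them or find them by touch.
- lock_ring (a joint): How far the lock ring is turned clockwise seen from above, rad: 0.2 to 0.45 at the start, 1.0 when home against a rigid stop. Turning takes about 0.5 N m of steady friction; it stays where left, and prongs dragged lightly over its face do not turn it. The value does not tell where the holes are (the thread starts anywhere).
- spanner: Large loose pin spanner, 0.33 to 0.53 kg, lying prongs down and level. Origin: midway between prong tips, at tip (bench) level; x from handle to fork, z up. Round-tipped prongs 8 mm across at y = +/-34 mm, z 0 to 20 mm. Fork: z 20 to 34 mm, x +7 to -41 mm. Raised handle: 18 mm wide, z 42 to 62 mm, x -25 to -115 mm; a foot at its end reaches z = 0. Centre of mass near x = -42 mm.
- spanner_grip (a point): A good place to grip the large spanner: near its centre of mass, middle of the 18 mm wide, 20 mm tall raised handle, 40 mm behind the prongs (spanner x = -40, y = 0, z = 52 mm). A hard press on the prong tips makes the spanner pitch in the fingers: feel lightly (3 to 4 N) and grip firmly.
- prong_a (a point): Tip of the large spanner's prong at its y = +34 mm.
- prong_b (a point): Tip of the large spanner's prong at its y = -34 mm.
- small_spanner: A similar but smaller loose pin spanner, prongs only 38 mm apart, handle to x = -98 mm: it does not fit; leave it. Origin midway between its prong tips, axes as for the large one. It lies on the other side of the die head.
- mug: Loose mustard glazed cup, 84 mm across, 88 mm tall, bystander. Origin: centre of its underside.
- slip_bowl: Loose white bowl, 120 mm across, 50 mm tall, bystander. Origin: centre of its underside.
- rib: Loose thin wooden rib, 50 x 100 x 8 mm, lying on the bench on the robot's side of the die head, bystander. Origin: centre of its underside.
- spare_die: Loose brass disc 72 mm across, 9 mm thick, bystander. Origin: centre of its underside.
- glaze_jar: Loose white jar 68 mm across, 100 mm tall, bystander. Origin: centre of its underside.
There are look-alikes about, which are no part of the job. Leave any pink or purple look-alike of the spanner alone.

How it is judged:
By the outcome, as a careful person would: the job done as asked, in the order asked, and still so for the second after the job is handed in, with the robot touching nothing.
It also fails if it takes over 72 s, if anything falls off the work surface, if the arm or the gripper's body presses on something with over 40 N, if the wrist force passes 120 N, or if a joint passes its speed limit or range.

## Working session

There is one attempt and no reset: what is moved stays moved. The work goes in short steps, Python scripts to look and compute and a tool call to move; the robot and the scene stay as the last step left them, time stands still between calls to the robot, and variables do not carry over. Pictures are saved under pics/ and viewed, at most 10 in all, crops included, and the job is handed in when it is done.

Besides the shell and the picture viewer there is one more tool, called as name(argument=value, ...), one argument or row to a line, values as JSON. drive_tool: Moves the arm, as the interface text tells. Its arguments: {"type":"object","properties":{"plan":{"type":"string"},"force":{"type":"number"}},"required":["plan"]}

```bash
mkdir -p pics; ls
python3 - <<'E'
from workcell import monitor, viewer
import cv2
for n in("scene","top"):
    im=viewer.grab_frame(n); cv2.imwrite(f"pics/{n}0.png",cv2.cvtColor(im,4)); c=viewer.calibration(n);print(n,c)
a=cv2.imread("pics/scene0.png")
print(monitor.read_state())
E
```

```text
pics
scene {'fx': 433.9885579778448, 'fy': 433.9885579778448, 'cx': 256.5741486252293, 'cy': 191.27855043439072, 'rvec': array([ 1.50056841,  2.00068551, -0.86611539]), 'tvec': array([ 0.10193554, -0.3204136 ,  1.90664632])}
top {'fx': 396.10336673856085, 'fy': 396.10336673856085, 'cx': 252.49107596817245, 'cy': 192.18217798346691, 'rvec': array([ 2.21032948, -2.17482448,  0.075943  ]), 'tvec': array([0.05459601, 0.56993227, 1.35309512])}
{'clock': 0.1, 'qpos': array([ 7.20216023e+01,  7.23845697e+00, -2.32173393e+00,  8.05224377e+01,
        6.66225890e-04,  8.99987030e+01]), 'joint_velocities': array([ 0.09067309,  0.03217239,  0.14100867,  0.00871021, -0.01870896,
       -0.06996965]), 'tau': array([-1.14643306e-03, -4.36908102e+01,  3.53604877e+01,  1.37030985e-02,
        3.54729792e-07, -1.20162508e-05]), 'tool_pos': array([0.16192013, 0.49899087, 0.21029155]), 'orientation': array([[-9.51179940e-01,  3.08636541e-01, -4.56188936e-04],
       [ 3.08636878e-01,  9.51178956e-01, -1.36813627e-03],
       [ 1.16604696e-05, -1.44214050e-03, -9.99998960e-01]]), 'force': array([ 0.36563481, -0.70372456, -0.27782965]), 'torque': array([-0.02298853,  0.08708791,  0.04583422]), 'grasp_force': 0.0, 'width': 0.08514503027957951}
```

View pics/scene0.png

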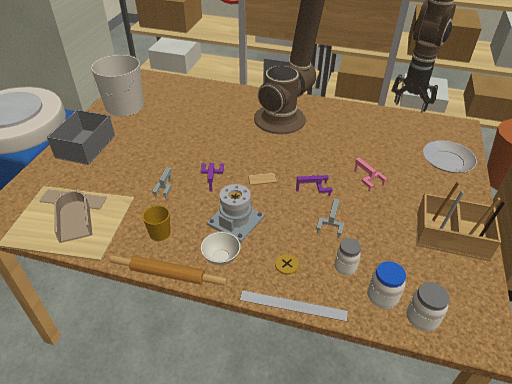

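View pics/top0.png

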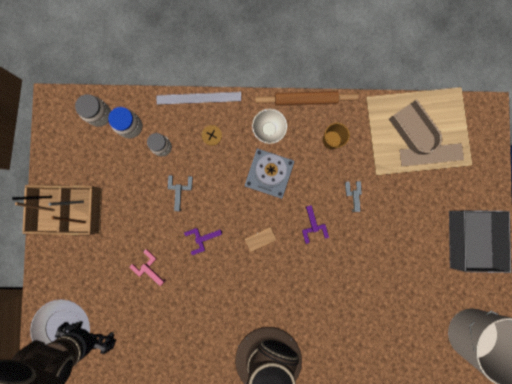

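The scene shows the grey large spanner at scene (330,218) / top (179,190), fork pointing away from the robot. The die head is at top (270,172), and the small spanner at top (355,195). Next I'll enlarge the ring and spanner.

```bash
cat > h.py <<'E'
import numpy as np,cv2
from workcell import viewer
def ray(n,px):
    c=viewer.calibration(n);R=cv2.Rodrigues(c['rvec'])[0];t=c['tvec'].ravel()
    px=np.atleast_2d(px).astype(float)
    d=np.c_[(px[:,0]-c['cx'])/c['fx'],(px[:,1]-c['cy'])/c['fy'],np.ones(len(px))]@R
    return -R.T@t,d
def onz(n,px,z):
    o,d=ray(n,px); return o+d*((z-o[2])/d[:,2])[:,None]
def proj(n,P):
    c=viewer.calibration(n);K=np.array([[c['fx'],0,c['cx']],[0,c['fy'],c['cy']],[0,0,1]])
    return cv2.projectPoints(np.atleast_2d(P).astype(float),c['rvec'],c['tvec'],K,None)[0][:,0]
E
python3 - <<'E'
import cv2,numpy as np
t=cv2.imread("pics/top0.png");s=cv2.imread("pics/scene0.png")
z=lambda im,x,y,w,h,k:cv2.resize(im[y:y+h,x:x+w],None,fx=k,fy=k,interpolation=cv2.INTER_CUBIC)
a=z(t,155,165,50,50,8);b=z(t,245,145,50,50,8);cv2.imwrite("pics/c1.png",np.hstack([a,b]))
E
```

```text
(no output)
```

View pics/c1.png

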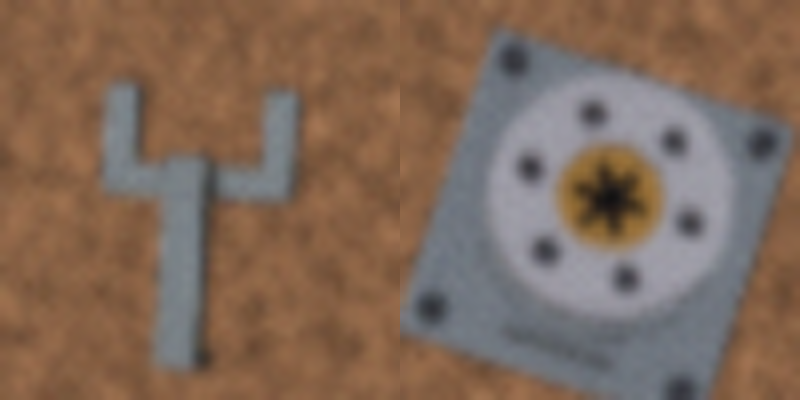

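The crop shows the spanner fork arm ends at crop (122,82) and (283,92), with the handle end at (180,368). The ring centre is near (610,197) and all six holes are visible. Now the numbers.

Run:
```python
import cv2,numpy as np
from h import *
from scipy import ndimage as nd
from scipy.optimize import least_squares
t=cv2.imread("pics/top0.png")
k=8
def crop(x,y,w,h): return cv2.resize(t[y:y+h,x:x+w],None,fx=k,fy=k,interpolation=cv2.INTER_CUBIC)
def full(p,x,y): return (np.atleast_2d(p)+.5)/k-.5+np.array([x,y])
# ring
b=crop(245,145,50,50).astype(int)
ctr=np.array([210,197]);yy,xx=np.mgrid[:400,:400];r=np.hypot(xx-ctr[0],yy-ctr[1])
g=b.mean(2);bl=(g<120)&(r>62)&(r<105)
l,n=nd.label(bl);ok=[i for i in range(1,n+1) if (l==i).sum()>100]
H=np.array([nd.center_of_mass(np.clip(140-g,0,None),l,i)[::-1] for i in ok])
W=onz('top',full(H,245,145),.122)[:,:2];print(len(ok),W.round(4))
a0=np.arctan2(*(W-W.mean(0)).T[::-1]);W=W[np.argsort(a0)]
f=lambda p:(np.c_[p[0]+.034*np.cos(p[2]+np.arange(6)*np.pi/3),p[1]+.034*np.sin(p[2]+np.arange(6)*np.pi/3)]-W).ravel()
s=least_squares(f,[*W.mean(0),a0.min()],x_scale=[.01,.01,.1]);print('ring',s.x[:2],np.degrees(s.x[2]),np.abs(s.fun).max())
# ring outline check
m=(b.min(2)>140)&(r<140);c=max(cv2.findContours(m.astype('uint8'),0,1)[0],key=cv2.contourArea)
hull=cv2.convexHull(c)[:,0];P=onz('top',full(hull,245,145),.122);print('outline',cv2.minEnclosingCircle(P[:,:2].astype('f4')*1000))
# spanner
a=crop(155,165,50,50).astype(int)
m=(a[...,0]>a[...,2]-12)&(a.mean(2)>70);m=nd.binary_opening(m,iterations=3);l,n=nd.label(m);m=l==1+np.argmax(nd.sum(m,l,range(1,n+1)))
cv2.imwrite('pics/m.png',m*255)
rows=np.arange(215,350);mid=np.array([[np.mean(np.nonzero(m[r_])[0]),r_] for r_ in rows])
w=np.mean([m[r_].sum() for r_ in rows])/8
P=onz('top',full(mid,155,165),.055)[:,:2];v=cv2.fitLine(P.astype('f4'),2,0,.01,.01).ravel();print('handle',v,np.degrees(np.arctan2(v[1],v[0])),w)
lo=np.array([[np.mean(np.nonzero(m[r_,:200])[0]),r_] for r_ in range(95,150)]);
hi=np.array([[200+np.mean(np.nonzero(m[r_,200:])[0]),r_] for r_ in range(105,150)])
for q in(lo,hi):
  P=onz('top',full(q,155,165),.032)[:,:2];v=cv2.fitLine(P.astype('f4'),2,0,.01,.01).ravel();print('arm',v,np.degrees(np.arctan2(v[1],v[0])))
L=np.nonzero(m[:,118:128].any(1))[0][0];Rr=np.nonzero(m[:,278:288].any(1))[0][0];E=np.nonzero(m.any(1))[0][-1]
print('fronts',onz('top',full([[123,L],[283,Rr]],155,165),.034)); print('end',onz('top',full([[180,E]],155,165),.06))
```

```text
6 [[ 0.6709  0.0141]
 [ 0.66   -0.0185]
 [ 0.6485  0.039 ]
 [ 0.6273 -0.0253]
 [ 0.6152  0.0324]
 [ 0.6045  0.    ]]
ring [0.63772107 0.00696401] -168.33759341405445 0.00036337314411793997
outline ((638.1424560546875, 6.580482006072998), 48.73229217529297)
handle [ 0.99957126 -0.0292793   0.5368236   0.31633386] -1.6778202 5.213888888888889
arm [ 0.9996886  -0.02495346  0.6058881   0.34761384] -1.4298764
arm [ 0.99858856 -0.0531115   0.60486615  0.2797194 ] -3.0444968
fronts [[0.6215991  0.34744668 0.034     ]
 [0.61973285 0.27898026 0.034     ]]
end [[0.50151891 0.31497257 0.06      ]][ WARN:0@0.841] global loadsave.cpp:1063 imwrite_ Unsupported depth image for selected encoder is fallbacked to CV_8U.
```

drive_tool(
  plan="0.06 0 0 0 -5.4; 0.06 0 0 0 -5.4; 0.06 0 0 0 -5.4; 0.06 -0.0348 -0.0143 0 0; 0.06 -0.0348 -0.0143 0 0",
  force=60,
)

```text
clock: 0.52
tool_pos: [0.2301, 0.4687, 0.2105]
orientation: [[-1.0, 0.026, -0.0], [0.026, 1.0, -0.001], [0.0, -0.001, -1.0]]
force: [0.6, 0.8, -0.6]
width: 0.0597
grasp_force: 0.0
```

drive_tool(
  plan="0.06 -0.0348 -0.0143 0 0; 0.06 -0.0348 -0.0143 0 0; 0.06 -0.0348 -0.0143 0 0; 0.06 -0.0348 -0.0143 0 0; 0.06 -0.0348 -0.0143 0 0",
)

```text
clock: 0.93
tool_pos: [0.4038, 0.3905, 0.2107]
orientation: [[-1.0, 0.031, -0.001], [0.031, 1.0, -0.0], [0.001, -0.0, -1.0]]
force: [-0.0, 0.2, 0.2]
width: 0.0602
grasp_force: 0.0
```

drive_tool(
  plan="0.06 -0.0348 -0.0143 0 0; 0.06 -0.0348 -0.0143 0 0; 0.06 -0.0348 -0.0143 0 0; 0.06 -0.0348 -0.0143 0 0; 0.06 0 0 0 0",
)

```text
clock: 1.35
tool_pos: [0.5447, 0.3269, 0.2089]
orientation: [[-0.999, 0.036, -0.0], [0.036, 0.999, -0.002], [-0.0, -0.002, -1.0]]
force: [-1.9, -0.2, 0.2]
width: 0.06
grasp_force: 0.0
```

drive_tool(
  plan="0.06 -0.0294 -0.011 0 0; 0.06 0 0 0.04 0; 0.06 0 0 0.04 0; 0.06 0 0 0.04 0; 0.06 0 0 0 0",
)

```text
clock: 1.77
tool_pos: [0.5634, 0.3152, 0.081]
orientation: [[-0.999, 0.031, -0.014], [0.031, 0.999, -0.008], [0.014, -0.008, -1.0]]
force: [-1.3, -1.7, -2.1]
width: 0.06
grasp_force: 0.0
```

Run:
```python
from h import *
from workcell import monitor
s=monitor.read_state();print(s['tool_pos'],s['orientation'][:2,1],s['qpos'],s['force'])
t=cv2.cvtColor(viewer.grab_frame('top'),4);u=cv2.cvtColor(viewer.grab_frame('scene'),4)
z=lambda im,x,y,w,h,k:cv2.resize(im[y:y+h,x:x+w],None,fx=k,fy=k,interpolation=cv2.INTER_CUBIC)
cv2.imwrite('pics/c2.png',np.hstack([z(t,145,155,80,100,5),z(u,290,165,80,100,5)]))
```

```text
[0.56343144 0.3152048  0.08096466] [0.03137045 0.99947436] [2.92220731e+01 2.25297852e+01 1.26123974e+00 6.96482910e+01
 4.54362023e-03 3.10230092e+01] [-1.30394135 -1.67996334 -2.06575319]
```

View pics/c2.png

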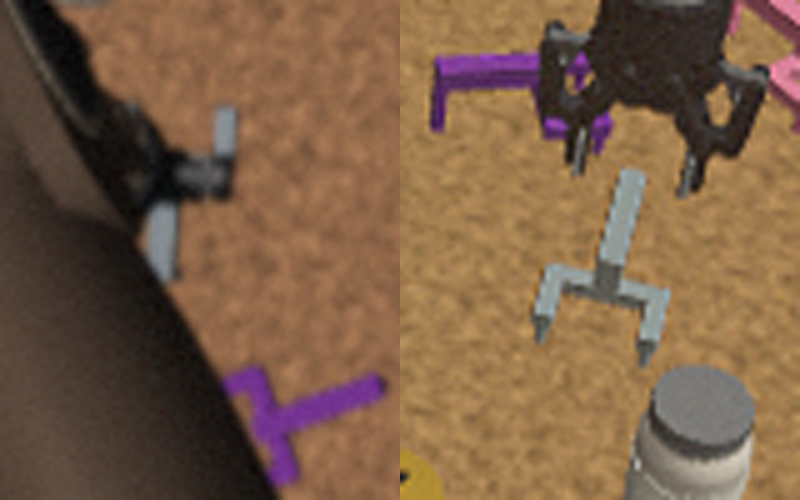

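The fingers straddle the handle evenly, with the spanner untouched (scene crop: handle at (620,220), fingers at (578,160) and (685,180)). I'll go down now.

drive_tool(
  plan="0.06 0 0 0.03 0; 0.06 0 0 0 0; 0.06 0 0 0 0; 0.06 0 0 0 0; 0.06 0 0 0 0",
)

```text
clock: 2.28
tool_pos: [0.5701, 0.3192, 0.0639]
orientation: [[-1.0, 0.031, 0.003], [0.031, 1.0, 0.002], [-0.003, 0.002, -1.0]]
force: [-0.4, -0.6, 0.6]
width: 0.0597
grasp_force: 0.0
```

drive_tool(
  plan="0.06 -0.002 -0.004 0.013 0; 0.06 0 0 0.013 0; 0.06 0 0 0 0; 0.06 0 0 0 0; 0.06 0 0 0 0",
)

```text
clock: 2.7
tool_pos: [0.5713, 0.3147, 0.0365]
orientation: [[-1.0, 0.031, 0.001], [0.031, 1.0, 0.001], [-0.001, 0.001, -1.0]]
force: [-0.5, -0.7, -0.3]
width: 0.0597
grasp_force: 0.0
```

drive_tool(
  plan="0.01 0 0 0 0; 0.01 0 0 0 0; 0.01 0 0 0 0; 0.01 0 0 0 0; 0.01 0 0 0 0",
  force=100,
)

```text
clock: 3.12
tool_pos: [0.5711, 0.3144, 0.036]
orientation: [[-1.0, 0.031, 0.001], [0.031, 1.0, 0.0], [-0.001, 0.0, -1.0]]
force: [-0.7, -1.0, 5.6]
width: 0.0137
grasp_force: 98.0
```

drive_tool(
  plan="0.01 0 0 0 0; 0.01 0 0 0 0; 0.01 0 0 0 0; 0.01 0 0 0 0; 0.01 0 0 0 0",
)

```text
clock: 3.53
tool_pos: [0.5711, 0.3144, 0.036]
orientation: [[-1.0, 0.031, 0.001], [0.031, 1.0, 0.001], [-0.001, 0.001, -1.0]]
force: [-0.3, -0.7, 5.9]
width: 0.0141
grasp_force: 98.0
```

drive_tool(
  plan="0.01 0 0 -0.01 0; 0.01 0 0 -0.02 0; 0.01 0 0 -0.02 0; 0.01 0 0 0 0; 0.01 0 0 0 0",
)

```text
clock: 3.95
tool_pos: [0.5712, 0.3146, 0.0855]
orientation: [[-1.0, 0.031, 0.001], [0.031, 1.0, 0.001], [-0.001, 0.001, -1.0]]
force: [0.6, -0.6, -4.6]
width: 0.0138
grasp_force: 98.5
```

Run:
```python
from h import *
from workcell import monitor
s=monitor.read_state();print(s['tool_pos'],s['force'],s['torque'],s['width'])
u=cv2.cvtColor(viewer.grab_frame('scene'),4)
z=lambda im,x,y,w,h,k:cv2.resize(im[y:y+h,x:x+w],None,fx=k,fy=k,interpolation=cv2.INTER_CUBIC)
cv2.imwrite('pics/c3.png',z(u,290,150,80,90,6))
```

```text
[0.57118087 0.31457839 0.08546411] [ 0.6179669  -0.60853564 -4.61027379] [-7.60079158e-05  1.77654628e-02  2.57548439e-02] 0.013830267224755792
```

View pics/c3.png

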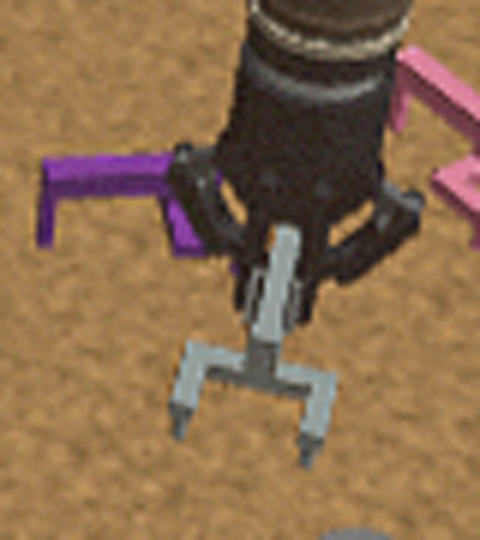

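The spanner is held level, with the prong tips at about crop (178,433) and (305,462). I'll lift it and carry it over.

drive_tool(
  plan="0.01 0 0 -0.039 0; 0.01 0 0 -0.039 0; 0.01 0 0 -0.037 0; 0.01 -0.005 -0.037 0 0; 0.01 -0.005 -0.037 0 0",
)

```text
clock: 4.42
tool_pos: [0.5793, 0.2413, 0.201]
orientation: [[-1.0, 0.027, 0.003], [0.027, 1.0, 0.001], [-0.003, 0.001, -1.0]]
force: [1.2, -1.2, -5.7]
width: 0.014
grasp_force: 99.2
```

drive_tool(
  plan="0.01 -0.005 -0.037 0 0; 0.01 -0.005 -0.037 0 0; 0.01 -0.005 -0.037 0 0; 0.01 -0.005 -0.037 0 0; 0.01 -0.005 -0.037 0 0",
)

```text
clock: 4.83
tool_pos: [0.5967, 0.0525, 0.1978]
orientation: [[-1.0, 0.031, -0.003], [0.031, 1.0, -0.0], [0.003, -0.0, -1.0]]
force: [0.3, 0.2, -5.1]
width: 0.0141
grasp_force: 99.2
```

drive_tool(
  plan="0.01 -0.005 -0.037 0 0; 0.01 -0.005 -0.037 0 -6; 0.01 0 0 0 -6; 0.01 0 0 0 -6; 0.01 0 0 0 -6",
)

```text
clock: 5.25
tool_pos: [0.6045, -0.0212, 0.1976]
orientation: [[-0.925, -0.381, -0.004], [-0.381, 0.925, 0.0], [0.003, 0.002, -1.0]]
force: [0.0, -0.1, -4.5]
width: 0.0144
grasp_force: 99.4
```

drive_tool(
  plan="0.01 0 0 0 -6; 0.01 0 0 0 -6; 0.01 0 0 0 -6; 0.01 0 0 0 -1.5; 0.01 0 0 0 0",
)

```text
clock: 5.67
tool_pos: [0.6045, -0.02, 0.1978]
orientation: [[-0.746, -0.666, -0.004], [-0.666, 0.746, 0.0], [0.003, 0.002, -1.0]]
force: [-0.1, -0.9, -4.4]
width: 0.0139
grasp_force: 99.4
```

drive_tool(
  plan="0.01 0 0 0 0; 0.01 0 0 0 0; 0.01 0 0 0 0",
)

```text
clock: 5.92
tool_pos: [0.6051, -0.02, 0.1994]
orientation: [[-0.747, -0.665, -0.001], [-0.665, 0.747, 0.0], [0.001, 0.001, -1.0]]
force: [-0.2, 0.6, -5.1]
width: 0.014
grasp_force: 99.4
```

Run:
```python
from h import *
from workcell import monitor
s=monitor.read_state();print(s['tool_pos'],s['force'])
C=np.array([.6377,.007]);p=s['tool_pos'];xh=-s['orientation'][:2,0];yh=-s['orientation'][:2,1]*-1
O=p[:2]+.0426*xh;z=p[2]-.036
T=[np.r_[O+.034*k*yh,z] for k in(1,-1)]
print('pred tips',T,proj('scene',T))
h=[[*(C+.034*np.array([np.cos(a),np.sin(a)])),.122] for a in np.radians(11.7+60*np.arange(6))]
print('holes',proj('scene',h).round(1).tolist())
u=cv2.cvtColor(viewer.grab_frame('scene'),4)
cv2.imwrite('pics/c4.png',cv2.resize(u[145:245,190:290],None,fx=6,fy=6,interpolation=cv2.INTER_CUBIC))
```

```text
[ 0.60508905 -0.01996477  0.19935568] [-0.15402172  0.55582899 -5.0837799 ]
pred tips [array([0.61429366, 0.03375706, 0.16335568]), array([ 0.6595145 , -0.01702752,  0.16335568])] [[245.91396612 180.27459957]
 [225.77531829 186.45724451]]
holes [[234.5, 200.6], [244.5, 197.4], [245.5, 190.1], [236.9, 186.0], [227.1, 189.0], [225.8, 196.3]]
```

View pics/c4.png

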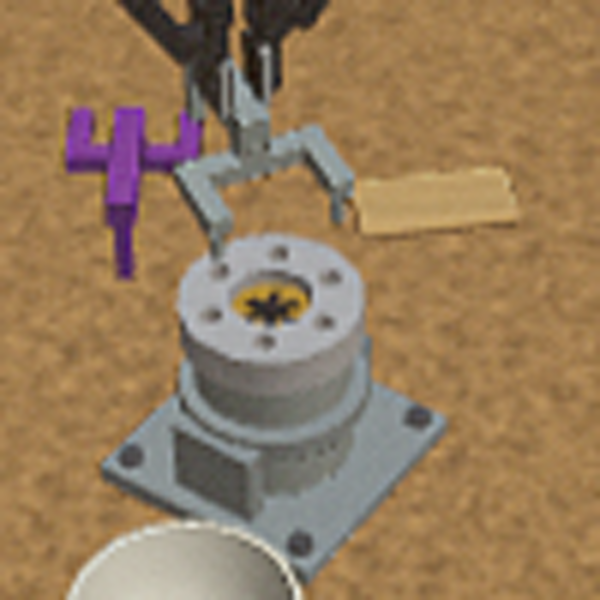

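The tips appear at crop (338,214) and (217,250), as predicted. The holes look slightly offset from prediction, at (331,277) and (219,270), so I'll measure them precisely in this view.

Run:
```python
from h import *
from scipy import ndimage as nd
from scipy.optimize import least_squares
b=cv2.imread('pics/scene0.png').astype(float)[145:245,190:290].astype('uint8')
b=cv2.resize(b,None,fx=8,fy=8,interpolation=cv2.INTER_CUBIC).astype(int);g=b.mean(2)
F=lambda p:(np.atleast_2d(p)+.5)/8-.5+np.array([190,145])
hp=proj('scene',[[.6377+.034*np.cos(a),.007+.034*np.sin(a),.122] for a in np.radians(11.7+60*np.arange(6))])
obs=[]
for q in hp:
    c=(q-[190,145]+.5)*8-.5;x,y=c.round().astype(int);x-=4;y+=4
    w=g[y-18:y+19,x-20:x+21];d=np.clip(np.percentile(w,70)-15-w,0,None);l,n=nd.label(d>0);l=l==1+np.argmax(nd.sum(d,l,range(1,n+1)));cy,cx=nd.center_of_mass(d*l)
    obs.append(F([x-20+cx,y-18+cy])[0])
obs=np.array(obs);print((obs-hp).round(2))
W=onz('scene',obs,.122)[:,:2];k=np.arange(6)*np.pi/3
f=lambda p:(np.c_[p[0]+.034*np.cos(p[2]+k),p[1]+.034*np.sin(p[2]+k)]-W).ravel()
s=least_squares(f,[.638,.007,.2],x_scale=[.01,.01,.1]);print(s.x[:2],np.degrees(s.x[2]),np.abs(s.fun).max())
# spanner fork check in the first scene pic: prong line predicted vs now
n=cv2.cvtColor(viewer.grab_frame('scene'),4)
c=cv2.resize(n[170:195,215:255],None,fx=16,fy=16,interpolation=cv2.INTER_CUBIC);cv2.imwrite('pics/c5.png',c)
```

```text
[[-0.6   0.79]
 [-0.71  0.79]
 [-0.65  0.69]
 [-0.62  0.71]
 [-0.74  0.71]
 [-0.68  0.71]]
[0.64153695 0.00603842] 11.700674173210288 0.00028668681287810985
```

View pics/c5.png

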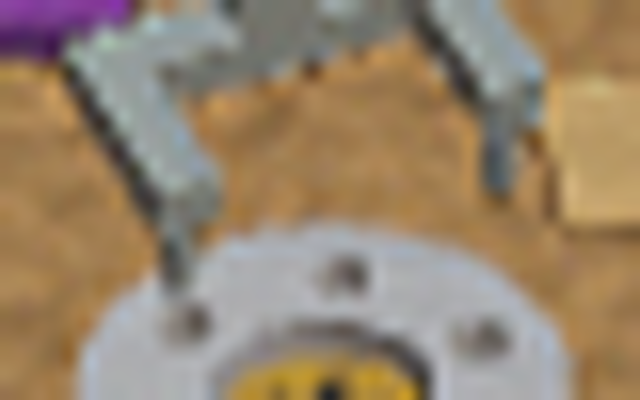

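drive_tool(
  plan="0.01 0.0007 -0.0032 0.018 0; 0.01 0 0 0.018 0; 0.01 0 0 0 0; 0.01 0 0 0 0; 0.01 0 0 0 0",
)

```text
clock: 6.43
tool_pos: [0.6072, -0.0228, 0.1649]
orientation: [[-0.746, -0.665, 0.001], [-0.665, 0.746, 0.0], [-0.001, -0.0, -1.0]]
force: [0.0, -0.1, -4.8]
width: 0.0139
grasp_force: 99.4
```

drive_tool(
  plan="0.01 0 0 0.003 0; 0.01 0 0 0.003 0; 0.01 0 0 0.002 0; 0.01 0 0 0 0; 0.01 0 0 0 0",
)

```text
clock: 6.85
tool_pos: [0.6069, -0.0228, 0.156]
orientation: [[-0.746, -0.665, -0.0], [-0.665, 0.746, 0.0], [0.0, 0.0, -1.0]]
force: [0.1, -0.1, -5.0]
width: 0.0145
grasp_force: 99.5
```

drive_tool(
  plan="0.01 0 0 0.001 0; 0.01 0 0 0.001 0; 0.01 0 0 0 0; 0.01 0 0 0 0",
)

```text
clock: 7.18
tool_pos: [0.6069, -0.0229, 0.1539]
orientation: [[-0.746, -0.665, -0.0], [-0.665, 0.746, -0.0], [0.0, 0.0, -1.0]]
force: [-0.3, -0.0, -4.9]
width: 0.0139
grasp_force: 99.4
```

drive_tool(
  plan="0.01 0 0 0.002 0; 0.01 0 0 0.002 0; 0.01 0 0 0 0; 0.01 0 0 0 0",
)

```text
clock: 7.52
tool_pos: [0.6068, -0.0228, 0.1496]
orientation: [[-0.746, -0.666, -0.001], [-0.666, 0.746, 0.0], [0.0, 0.0, -1.0]]
force: [-0.9, -0.9, -5.4]
width: 0.0138
grasp_force: 99.4
```

drive_tool(
  plan="0.01 0 0 0.002 0; 0.01 0 0 0.0015 0; 0.01 0 0 0 0; 0.01 0 0 0 0",
)

```text
clock: 7.85
tool_pos: [0.6069, -0.0228, 0.1463]
orientation: [[-0.746, -0.666, -0.0], [-0.666, 0.746, 0.0], [0.0, 0.0, -1.0]]
force: [-0.7, 0.3, -5.0]
width: 0.0138
grasp_force: 99.4
```

drive_tool(
  plan="0.01 0 0 0.0018 0; 0.01 0 0 0 0; 0.01 0 0 0 0",
)

```text
clock: 8.1
tool_pos: [0.6069, -0.0228, 0.1446]
orientation: [[-0.746, -0.665, -0.0], [-0.665, 0.746, -0.0], [0.0, 0.0, -1.0]]
force: [-0.2, -1.2, -4.0]
width: 0.0138
grasp_force: 99.5
```

drive_tool(
  plan="0.01 -0.0001 0.0023 0 3; 0.01 0 0.0023 0 3; 0.01 -0.0001 0.0023 0 3; 0.01 0 0.0023 0 3; 0.01 0 0 0 0",
)

```text
clock: 8.52
tool_pos: [0.6007, -0.0162, 0.1447]
orientation: [[-0.869, -0.494, -0.001], [-0.494, 0.869, -0.002], [0.002, -0.001, -1.0]]
force: [-3.5, -4.8, -2.8]
width: 0.0141
grasp_force: 99.8
```

```bash
cat > st.py <<'E'
from workcell import monitor
import numpy as np
s=monitor.read_state();o=s['orientation'];p=s['tool_pos'];psi=np.degrees(np.arctan2(-o[1,0],-o[0,0]))
C=np.array([.6396,.0065]);t=C-.044*np.array([-o[0,0],-o[1,0]])
print('p',p.round(4),'psi',psi.round(2),'F',s['force'].round(1),'T',s['torque'].round(2),'err(tool)',(o.T@np.r_[t-p[:2],0]).round(4),o[2].round(3))
E
python3 st.py
```

```text
p [ 0.6007 -0.0162  0.1447] psi 29.61 F [-3.5 -4.8 -2.8] T [-0.98  0.93  0.3 ] err(tool) [-0.001   0.0005 -0.    ] [ 0.002 -0.001 -1.   ]
```

drive_tool(
  plan="0.01 -0.0003 0.0023 0 3; 0.01 -0.0003 0.0023 0 3; 0.01 -0.0003 0.0023 0 3; 0.01 0 0.0023 0 3; 0.01 0 0 0 0",
)

```text
clock: 8.93
tool_pos: [0.597, -0.0075, 0.1448]
orientation: [[-0.953, -0.303, -0.002], [-0.303, 0.953, -0.002], [0.003, -0.002, -1.0]]
force: [-5.5, -4.3, -1.7]
width: 0.0143
grasp_force: 99.9
```

```bash
python3 st.py
```

```text
p [ 0.597  -0.0075  0.1448] psi 17.61 F [-5.5 -4.3 -1.7] T [-0.98  1.38  0.25] err(tool) [-0.0008  0.0005 -0.    ] [ 0.003 -0.002 -1.   ]
```

drive_tool(
  plan="0.01 -0.0001 0.0023 0 3; 0.01 0 0.0015 0 2; 0.01 0 0 0 0; 0.01 0 0 0 0",
)

```text
clock: 9.27
tool_pos: [0.596, -0.0038, 0.1448]
orientation: [[-0.975, -0.22, -0.002], [-0.22, 0.975, -0.002], [0.003, -0.001, -1.0]]
force: [-5.1, -3.5, -0.2]
width: 0.0138
grasp_force: 100.0
```

```bash
python3 st.py
```

```text
p [ 0.596  -0.0038  0.1448] psi 12.72 F [-5.1 -3.5 -0.2] T [-0.86  1.37  0.28] err(tool) [-0.0008  0.0005 -0.    ] [ 0.003 -0.001 -1.   ]
```

drive_tool(
  plan="0.01 0 0.0015 0 2; 0.01 0 0.0015 0 2; 0.01 0 0 0 0; 0.01 0 0 0 0",
)

```text
clock: 9.6
tool_pos: [0.5954, -0.0008, 0.1447]
orientation: [[-0.988, -0.152, -0.002], [-0.152, 0.988, -0.002], [0.003, -0.001, -1.0]]
force: [-6.2, -4.1, -1.4]
width: 0.0142
grasp_force: 100.0
```

```bash
python3 st.py
```

```text
p [ 0.5954 -0.0008  0.1447] psi 8.72 F [-6.2 -4.1 -1.4] T [-0.77  1.37  0.29] err(tool) [-0.0008  0.0005 -0.    ] [ 0.003 -0.001 -1.   ]
```

drive_tool(
  plan="0.01 0 0.0015 0 2; 0.01 0 0.0015 0 2; 0.01 0 0 0 0; 0.01 0 0 0 0",
)

```text
clock: 9.93
tool_pos: [0.595, 0.0023, 0.1447]
orientation: [[-0.997, -0.082, -0.003], [-0.082, 0.997, -0.001], [0.003, -0.001, -1.0]]
force: [-5.4, -3.8, -1.2]
width: 0.0139
grasp_force: 99.9
```

```bash
python3 st.py
```

```text
p [0.595  0.0023 0.1447] psi 4.73 F [-5.4 -3.8 -1.2] T [-0.69  1.3   0.24] err(tool) [-0.0008  0.0005 -0.    ] [ 0.003 -0.001 -1.   ]
```

drive_tool(
  plan="0.01 0 0.0015 0 2; 0.01 0 0.0015 0 2; 0.01 0 0 0 0; 0.01 0 0 0 0",
)

```text
clock: 10.27
tool_pos: [0.5948, 0.0055, 0.1446]
orientation: [[-1.0, -0.013, -0.003], [-0.013, 1.0, -0.001], [0.003, -0.001, -1.0]]
force: [-6.0, -4.1, -2.8]
width: 0.0139
grasp_force: 99.9
```

```bash
python3 st.py
```

```text
p [0.5948 0.0055 0.1446] psi 0.73 F [-6.  -4.1 -2.8] T [-0.55  1.32  0.22] err(tool) [-0.0008  0.0004 -0.    ] [ 0.003 -0.001 -1.   ]
```

drive_tool(
  plan="0.01 0 0.0015 0 2; 0.01 0 0.0015 0 2; 0.01 0 0 0 0; 0.01 0 0 0 0",
)

```text
clock: 10.6
tool_pos: [0.5948, 0.0081, 0.1446]
orientation: [[-0.998, 0.056, -0.003], [0.056, 0.998, -0.002], [0.003, -0.002, -1.0]]
force: [-5.6, -5.1, -1.1]
width: 0.0141
grasp_force: 100.3
```

```bash
python3 st.py
```

```text
p [0.5948 0.0081 0.1446] psi -3.24 F [-5.6 -5.1 -1.1] T [-0.97  1.27  0.6 ] err(tool) [-0.0009  0.001  -0.    ] [ 0.003 -0.002 -1.   ]
```

drive_tool(
  plan="0.01 0 0.0015 0 2; 0.01 0 0 0 0; 0.01 0 0 0 0",
)

```text
clock: 10.85
tool_pos: [0.5948, 0.0088, 0.1445]
orientation: [[-0.996, 0.09, -0.003], [0.09, 0.996, -0.004], [0.002, -0.004, -1.0]]
force: [-5.5, -8.0, -1.3]
width: 0.0142
grasp_force: 101.5
```

```bash
python3 st.py
```

```text
p [0.5948 0.0088 0.1445] psi -5.19 F [-5.5 -8.  -1.3] T [-1.54  1.35  1.19] err(tool) [-0.0008  0.0017 -0.    ] [ 0.002 -0.004 -1.   ]
```

drive_tool(
  plan="0.01 0 0.001 0 1.5; 0.01 0 0 0 0; 0.01 0 0 0 0; 0.01 0 0 0 0",
)

```text
clock: 11.18
tool_pos: [0.5948, 0.0093, 0.1445]
orientation: [[-0.993, 0.116, -0.003], [0.116, 0.993, -0.005], [0.002, -0.005, -1.0]]
force: [-5.7, -7.7, -2.4]
width: 0.014
grasp_force: 102.9
```

```bash
python3 st.py
```

```text
p [0.5948 0.0093 0.1445] psi -6.65 F [-5.7 -7.7 -2.4] T [-1.92  1.36  1.62] err(tool) [-0.0008  0.0024 -0.    ] [ 0.002 -0.005 -1.   ]
```

The torque keeps climbing with no ring motion, so the ring is home. I'll unwind to centre the prongs, then lift out.

drive_tool(
  plan="0.01 0 -0.0017 0 -2.2; 0.01 0 -0.0017 0 -2.2; 0.01 0 0 0 0; 0.01 0 0 0 0; 0.01 0 0 0 0",
)

```text
clock: 11.6
tool_pos: [0.5948, 0.0078, 0.1446]
orientation: [[-0.999, 0.041, -0.002], [0.041, 0.999, -0.0], [0.002, -0.0, -1.0]]
force: [-5.5, -2.3, -2.2]
width: 0.0143
grasp_force: 99.9
```

```bash
python3 st.py
```

```text
p [0.5948 0.0078 0.1446] psi -2.35 F [-5.5 -2.3 -2.2] T [-0.43  1.23  0.25] err(tool) [-0.0009  0.0005 -0.    ] [ 0.002 -0.    -1.   ]
```

drive_tool(
  plan="0.01 -0.0004 -0.0014 0 -1.8; 0.01 -0.0004 0 0 0; 0.01 0 0 0 0; 0.01 0 0 0 0",
)

```text
clock: 11.93
tool_pos: [0.5957, 0.0066, 0.1447]
orientation: [[-1.0, 0.011, -0.002], [0.011, 1.0, -0.0], [0.002, -0.0, -1.0]]
force: [-5.2, -1.3, -2.1]
width: 0.0142
grasp_force: 99.9
```

```bash
python3 st.py
```

```text
p [0.5957 0.0066 0.1447] psi -0.61 F [-5.2 -1.3 -2.1] T [-0.27  1.4   0.15] err(tool) [0.0001 0.0004 0.    ] [ 0.002 -0.    -1.   ]
```

drive_tool(
  plan="0.01 0.0015 0 0 -1; 0.01 0 0 0 0; 0.01 0 0 0 0",
)

```text
clock: 12.18
tool_pos: [0.5953, 0.0066, 0.1447]
orientation: [[-1.0, -0.007, 0.0], [-0.007, 1.0, -0.0], [-0.0, -0.0, -1.0]]
force: [-2.5, -0.9, -2.9]
width: 0.0143
grasp_force: 99.6
```

```bash
python3 st.py
```

```text
p [0.5953 0.0066 0.1447] psi 0.4 F [-2.5 -0.9 -2.9] T [-0.29  0.59  0.03] err(tool) [-0.0003 -0.0004  0.    ] [-0. -0. -1.]
```

drive_tool(
  plan="0.01 0.0008 0 0 0; 0.01 0 0 0 0; 0.01 0 0 -0.004 0; 0.01 0 0 -0.004 0; 0.01 0 0 0 0",
)

```text
clock: 12.6
tool_pos: [0.5951, 0.0067, 0.1539]
orientation: [[-1.0, -0.007, 0.002], [-0.007, 1.0, 0.0], [-0.002, 0.0, -1.0]]
force: [-0.2, -0.5, -3.1]
width: 0.0139
grasp_force: 99.5
```

```bash
python3 st.py
```

```text
p [0.5951 0.0067 0.1539] psi 0.43 F [-0.2 -0.5 -3.1] T [-0.16  0.34  0.  ] err(tool) [-0.0005 -0.0005  0.    ] [-0.002  0.    -1.   ]
```

drive_tool(
  plan="0.01 0 0 -0.005 0; 0.01 0 0 -0.005 0; 0.01 0 0 -0.01 0; 0.01 0 0 -0.02 0; 0.01 0 0 -0.02 0",
)

```text
clock: 13.02
tool_pos: [0.5942, 0.0067, 0.2137]
orientation: [[-1.0, -0.007, -0.001], [-0.007, 1.0, 0.0], [0.001, 0.0, -1.0]]
force: [-0.0, 0.4, -4.8]
width: 0.0138
grasp_force: 99.5
```

```bash
python3 st.py
```

```text
p [0.5942 0.0067 0.2137] psi 0.42 F [-0.   0.4 -4.8] T [-0.06 -0.06 -0.02] err(tool) [-0.0014 -0.0005 -0.    ] [ 0.001  0.    -1.   ]
```

drive_tool(
  plan="0.01 0.0027 0.0385 0 0; 0.01 0.0027 0.0385 0 0; 0.01 0.0027 0.0385 0 0; 0.01 0.0027 0.0385 0 0; 0.01 0.0027 0.0385 0 0",
)

```text
clock: 13.43
tool_pos: [0.5796, 0.2008, 0.214]
orientation: [[-1.0, -0.007, 0.002], [-0.007, 1.0, 0.001], [-0.002, 0.001, -1.0]]
force: [1.0, 0.3, -4.5]
width: 0.0139
grasp_force: 99.5
```

drive_tool(
  plan="0.01 0.0027 0.0385 0 0; 0.01 0.0027 0.0385 0 0; 0.01 0.0027 0.0385 0 0; 0.01 0 0 0.038 0; 0.01 0 0 0.038 0",
)

```text
clock: 13.85
tool_pos: [0.5726, 0.3188, 0.1396]
orientation: [[-1.0, -0.011, 0.007], [-0.011, 1.0, 0.004], [-0.007, 0.004, -1.0]]
force: [1.1, -0.1, -6.0]
width: 0.0138
grasp_force: 99.7
```

drive_tool(
  plan="0.01 0 0 0.038 0; 0.01 0 0 0.025 0; 0.01 0 0 0 0; 0.01 0 0 0 0; 0.01 0 0 0 0",
)

```text
clock: 14.27
tool_pos: [0.572, 0.3151, 0.0764]
orientation: [[-1.0, -0.007, 0.003], [-0.007, 1.0, 0.002], [-0.003, 0.002, -1.0]]
force: [0.3, -0.0, -3.9]
width: 0.0141
grasp_force: 99.8
```

```bash
python3 st.py
python3 - <<'E'
from h import *
from scipy import ndimage as nd
from scipy.optimize import least_squares
u=cv2.cvtColor(viewer.grab_frame('scene'),4)
cv2.imwrite('pics/c6.png',np.hstack([cv2.resize(u[y:y+70,x:x+70],None,fx=5,fy=5,interpolation=cv2.INTER_CUBIC) for x,y in((200,170),(295,165))]))
E
```

```text
p [0.572  0.3151 0.0764] psi 0.41 F [ 0.3 -0.  -3.9] T [ 0.02 -0.05  0.  ] err(tool) [-0.0214 -0.3091 -0.0004] [-0.003  0.002 -1.   ]
```

View pics/c6.png

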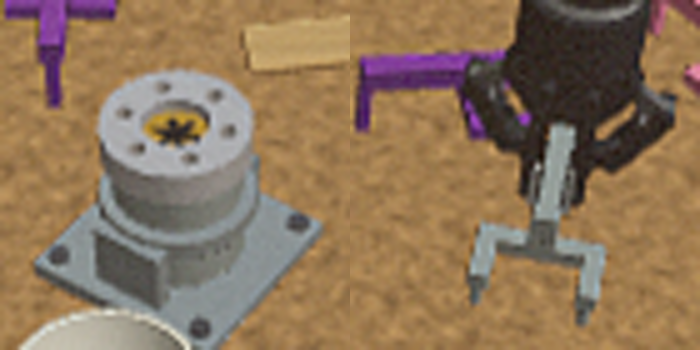

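The ring has turned: its holes now sit at crop (163,88), (230,130), (190,158) and so on. The spanner hangs level above bare bench. I'll measure the turn and lower gently.

Run:
```python
from h import *
from scipy.optimize import least_squares
pts=np.array([[163,88],[216,95],[230,130],[190,158],[136,149],[124,113]])
W=onz('scene',(pts+.5)/5-.5+[200,170],.122)[:,:2];a=np.degrees(np.arctan2(*(W-W.mean(0)).T[::-1]))%60
print(W.mean(0),a,'turned',(11.7-a)%60)
```

```text
[0.64183231 0.00563023] [33.27023407 32.24865854 34.08732932 32.26439655 31.8258656  32.88180144] turned [38.42976593 39.45134146 37.61267068 39.43560345 39.8741344  38.81819856]
```

drive_tool(
  plan="0.01 0 0 0.02 0; 0.01 0 0 0.01 0; 0.01 0 0 0.005 0; 0.01 0 0 0 0; 0.01 0 0 0 0",
)

```text
clock: 14.73
tool_pos: [0.5709, 0.3145, 0.0394]
orientation: [[-1.0, -0.007, 0.0], [-0.007, 1.0, 0.0], [-0.0, 0.0, -1.0]]
force: [-0.4, -1.0, -5.0]
width: 0.014
grasp_force: 99.7
```

drive_tool(
  plan="0.01 0 0 0.001 0; 0.01 0 0 0.001 0; 0.01 0 0 0.001 0; 0.01 0 0 0 0; 0.01 0 0 0 0",
)

```text
clock: 15.15
tool_pos: [0.571, 0.3146, 0.0362]
orientation: [[-1.0, -0.007, 0.001], [-0.007, 1.0, 0.0], [-0.001, 0.0, -1.0]]
force: [-0.2, 0.1, -2.4]
width: 0.014
grasp_force: 100.0
```

```bash
python3 st.py
```

```text
p [0.571  0.3146 0.0362] psi 0.42 F [-0.2  0.1 -2.4] T [ 0.08 -0.02  0.01] err(tool) [-2.230e-02 -3.086e-01 -1.000e-04] [-0.001  0.    -1.   ]
```

Contact is starting. One more small step, then release slowly.

drive_tool(
  plan="0.01 0 0 0.0004 0; 0.01 0 0 0 0; 0.01 0 0 0 0; 0.01 0 0 0 0",
  force=30,
)

```text
clock: 15.48
tool_pos: [0.5711, 0.3147, 0.036]
orientation: [[-1.0, -0.007, 0.001], [-0.007, 1.0, 0.001], [-0.001, 0.001, -1.0]]
force: [-0.6, 0.3, 3.1]
width: 0.014
grasp_force: 100.6
```

drive_tool(
  plan="0.025 0 0 0 0; 0.03 0 0 0 0; 0.04 0 0 0 0; 0.05 0 0 0 0; 0.05 0 0 0 0",
)

```text
clock: 15.9
tool_pos: [0.5707, 0.3144, 0.0352]
orientation: [[-1.0, -0.007, -0.0], [-0.007, 1.0, -0.0], [0.0, -0.0, -1.0]]
force: [0.1, -0.0, -0.3]
width: 0.0501
grasp_force: 0.0
```

drive_tool(
  plan="0.05 0 0 -0.005 0; 0.05 0 0 -0.01 0; 0.05 0 0 -0.025 0; 0.05 0 0 -0.04 0; 0.05 0 0 -0.04 0",
)

```text
clock: 16.32
tool_pos: [0.5698, 0.3139, 0.1565]
orientation: [[-1.0, -0.007, -0.002], [-0.007, 1.0, -0.001], [0.002, -0.001, -1.0]]
force: [1.4, 1.1, 0.4]
width: 0.0502
grasp_force: 0.0
```

drive_tool(
  plan="0.05 0.04 0 0 0; 0.05 0.04 0 0 0; 0.05 0.04 0 0 0; 0.05 0 0 0 0; 0.05 0 0 0 0",
)

```text
clock: 16.73
tool_pos: [0.4491, 0.3136, 0.157]
orientation: [[-1.0, -0.009, 0.001], [-0.009, 1.0, 0.001], [-0.001, 0.001, -1.0]]
force: [1.4, 1.2, 0.7]
width: 0.0505
grasp_force: 0.0
```

Run:
```python
from h import *
u=cv2.cvtColor(viewer.grab_frame('scene'),4);t=cv2.cvtColor(viewer.grab_frame('top'),4)
z=lambda im,x,y,w,h,k:cv2.resize(im[y:y+h,x:x+w],None,fx=k,fy=k,interpolation=cv2.INTER_CUBIC)
cv2.imwrite('pics/c7.png',np.hstack([z(u,190,150,190,190,2),z(t,150,100,190,190,2)]))
```

```text
(no output)
```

View pics/c7.png

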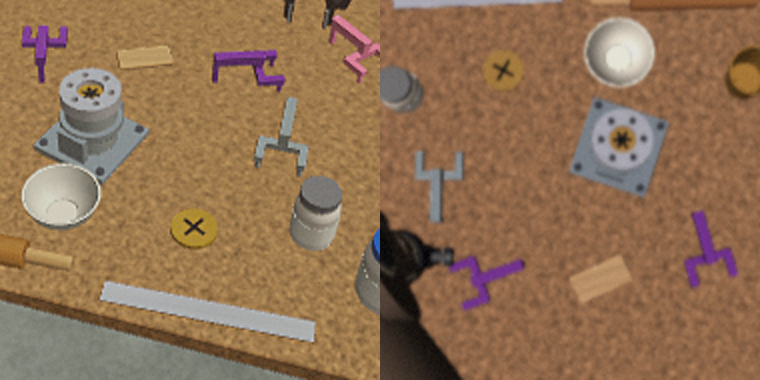

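The spanner lies level and prongs down on the bare bench (scene crop (285,140)). The ring is turned, everything else is in place, and the robot is clear.

```bash
python3 -c "
from workcell import ticket
print(ticket.close_job())"
```

```text
the job is handed in; nothing more can be done
None
```

I turned the lock ring clockwise about 39° with the large spanner until it hit its stop, then lifted the spanner out and laid it level, prongs down, on the bare bench; the job is handed in at about 17 s.

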